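Show the dyed beaker to the class camera

ROBOT

A 7-joint arm with a two-finger parallel gripper is mounted at the origin on the work surface. World frame = base frame: x ahead of the robot, y to its left, z up, the work surface at z = 0. Lengths are in m, angles in degrees, forces in N, time in s.
With the tool pointing down it reaches from about 0.35 to 0.9 m from the base axis. Payload 19.9 kg.
Tool frame: the origin (TCP) lies midway between the tips of the shut fingers; the grasp point (between the pads) lies 19 mm behind it (robot.pinch_z is the distance from the TCP to the grasp point, in m); z points along the fingers, y is the line along which they close (so a half turn about z gives the same grasp; the last joint's range is limited). The gripper opens to 94 mm and grips with 3 to 60 N. Pads are 16 mm wide; open, the fingers measure 119 mm over their backs; the gripper's body (75 mm by 177 mm) begins 78 mm behind the grasp point.
Start: joints at [-79.383, 23.915, -0.59, 92.452, 0.269, 63.638, -3.037], TCP at [0.141, 0.609, 0.18] pointing down, gripper open.
Joint ranges: [-161.28, 161.28], [-22.2, 115.67], [-73.04, 71.86], [3.21, 147.25], [-68.34, 248.33], [10.77, 114.83], [-161.83, 161.83]. Speed limits (degrees/s): [108.29, 108.29, 136.94, 136.94, 172.46, 172.46, 172.46].

INTERFACE

Orientations are given as a 3x3 rotation matrix whose columns are the frame's x, y, z axes.
In Python, from workcell import robot gives the robot as it stands. The module is installed in compiled form; this text tells all that it offers.
- The arm moves only by the tool step_arm, never from a script. Its argument "increments" is a list of rows, each an object with "travel": the shift along the world's x, y, z each as a share of 0.02 m, from -1 to 1, a list of three; "turn": the turn, a rotation vector about the world's x, y, z each as a share of 0.08 rad, from -1 to 1, a list of three; "grip": the closure, from 0 (fully open) to 1 (shut). In form: [{"travel": [dx, dy, dz], "turn": [rx, ry, rz], "grip": grip}, ...]. A call has 1 to 12 rows; each row shifts and turns the commanded pose from where the row before left it; what a row does not reach is not made up. A row lasts 1/12 s, in which the tool goes at most 41.7 mm and 7.16 degrees, less where a joint would pass 70% of its speed; a pose out of reach is approached as far as the arm can. A call with a number of a shift or a turn outside -1 to 1 is refused whole. A call with a gripper value outside its range is refused whole. The fingers move at their own pace and stop on an object; "force" is the grip in N (left out, the last holds). Time passes only in rows, so rows that do not move let the fingers close. It gives the time, the measured TCP pose, the force, the opening and the grip force at its end, in the units of the state.
- robot.state(): the state, without advancing time (a new reading comes with each control period).
- robot.read_camera(name): name is "scene" or "top" or "wrist"; returns a dict with "pixels" (420x560x3 uint8, red, green, blue), "mtx" (3x3 intrinsics, pixels), "rvec" (rotation vector, rad) and "tvec" (3), from world to camera coordinates, as OpenCV has them; the wrist camera has in their place "hand_eye" (4x4, takes a point from camera to tool coordinates, whose origin is the TCP and whose axes are the flange's). Camera axes: x right, y down, z forward; pixel columns grow to the right and rows downward; lengths in m; the calibration is good to about 2 mm. A picture is of the moment at which its call begins: read the wrist's pose just before it. There is no depth.
- robot.job_done(): hands the job in; it is judged then, once.
The state is a dict: "t": time; "q": joint angles; "qvel": joint speeds; "effort": joint torques, N m; "tool_pos": TCP position; "tcp_rot": TCP orientation; "ft_force": force on the tool from outside, world axes, zero at the start; "moment": the same for the moment, N m; "opening": opening from 0.0 (shut) to 1.0 (fully open); "grasp_force": force on a finger pad.
Only numpy, scipy, OpenCV 4.12 (cv2) and the standard library are available. Lean on these libraries where they do the work, as an engineer would, in place of code of your own. Each camera call takes 0.05 s, during which the arm holds its last target. There are 200 camera calls.

TASK

The yellow-dyed wooden beaker on the drying turner is dry: slide the tailstock right back, draw the beaker off its rubber spigot and, without dropping it or putting it down, hold it up to the little tripod camera for the class to see. Hold its middle straight in front of the lens at lens height, 15 cm from the glass, the beaker level and broadside to the lens. Leave the camera as it is set and the other things on the table alone, and finish still holding the beaker there.

Things in the scene. Friction and masses are not known exactly. Their poses are not given: they have to be found in the camera images.
- turner: Drying turner fixed to the table: grey base plate 110 x 18 mm, x = -90 to 345 mm; white headstock box (85 x 90 mm, top at 150 mm), two steel guide rods, sliding white tailstock. Origin on the table under the headstock's face; x runs along the rail from the headstock towards the tailstock, z up. Spindle axis parallel to x, 120 mm above the table.
- tailstock (a joint): How far the tailstock is slid back along the turner's x, m: 0 is right up (rubber pad at x = 132 mm, 2 mm from the beaker's base), 0.125 is fully back at its stop. Stiff (about 3 N), stays where it is left, no lock. Starts within 4 mm of 0.
- tail_knob (a point): In the upright black round knob on top of the tailstock, 28 mm diameter, 40 mm tall; this point is on its axis, 18 mm under its top, 164 mm above the table. Axes as the turner's. Below it the white post, top at 140 mm, 28 mm along the rail, 40 mm across. Grip the knob and move along the rail to slide the tailstock.
- beaker: Hollow wooden beaker dyed yellow, two brown rings near its base: cylinder 51 mm outside diameter, 120 mm long, 0.08 to 0.17 kg, bore 41 mm, 110 mm deep. Origin at mid length on its axis; x runs from mouth to base. It starts level on the spigot, mouth 10 mm from the headstock's face, base to the tailstock, axis 117 mm above the table; it comes off along the turner's x after 90 mm.
- lens (a point): Centre of the front glass of the web camera (grey, 95 x 30 x 30 mm, black 25 mm lens barrel) on a black mini tripod fixed to the table; glass 217 to 267 mm above the table. The column sinks or rises if pushed. The lens looks level along this point's -x; z up, y across the view. The beaker's middle belongs at x = -0.15 m, y = z = 0 in this frame, either end to the left.
- plain_beaker: Undyed wooden beaker of the same size (51 mm diameter, 120 mm tall) standing on its base beside the turner; origin at the centre of its underside. To be left alone.
- dye_yellow: Small amber dye bottle, orange label, white cap, 34 mm diameter, 78 mm tall; origin at the centre of its underside. To be left alone.
- dye_red: Small amber dye bottle, red label, white cap, 34 mm diameter, 78 mm tall; origin at the centre of its underside. To be left alone.
- brush: Wide paint brush, 200 x 42 x 20 mm, wooden handle, lying flat on the table along its x axis; origin at mid length on its underside. To be left alone.
- spigot_end (a point): Centre of the free end of the black rubber spigot, 36 mm thick with a tapered nose, that sticks out of the headstock along the spindle axis and carries the beaker (2.5 mm clearance all round, 90 mm of it inside); 100 mm from the headstock's face, 120 mm above the table. Axes as the turner's. It does not turn.
Mind the look-alikes: they are no part of the job. Of the things that look like the beaker, the smallest one is meant. There is more than one size of the part that bears lens; the job needs the larger.

How it is judged (in metres and radians):
On the way, in this order (a step that is already met when the one before it is completed fails the run):
1. the tailstock is slid right back (over 105 mm of its 125 mm) with the beaker still on the spigot (value of joint tailstock above 0.105 m and x of beaker in the frame of turner below 0.1 m), for 0.2 s.
2. the beaker is off the spigot, in the fingers (contact force between beaker and the fingers above 1 N and contact force between beaker and turner below 0.1 N and distance between beaker and spigot_end above 0.064 m), for 0.2 s.
At the end, for the whole second after the job is handed in: Held still in the fingers: middle of the beaker 150 mm (+-25) from the glass, within 20 mm sideways and 15 mm in height of the lens axis, level within 8 degrees, square within 10; tailstock back over 105 mm; camera not moved 5 mm, bystanders not 20 mm (x of beaker in the frame of lens between -0.175 and -0.125 m and y of beaker in the frame of lens between -0.02 and 0.02 m and z of beaker in the frame of lens between -0.015 and 0.015 m and angle between beaker's own x axis and vertical between 1.4308 and 1.7108 rad and angle between the x axis of beaker and the y axis of lens, either way round below 0.175 rad and contact force between beaker and the fingers above 1 N and contact force between beaker and turner below 0.1 N and linear speed of beaker below 0.02 m/s and angular speed of beaker below 0.15 rad/s and value of joint tailstock above 0.105 m and distance of lens from where it was at the start of the episode below 0.005 m and distance of each of plain_beaker, dye_yellow, dye_red, brush from where it was at the start of the episode below 0.02 m); the arm keeps its last pose, push and grip.
It fails at once if the beaker is dropped or put down (height (world z) of beaker below 0.07 m).
It fails at once if the camera is shifted (distance of lens from where it was at the start of the episode above 0.008 m).
It fails at once if the plain beaker, a dye bottle or the brush is disturbed (distance of any of plain_beaker, dye_yellow, dye_red, brush from where it was at the start of the episode above 0.03 m).
It also fails if it takes over 58 s, if anything falls off the work surface, if the arm or the gripper's body presses on something with over 40 N, if the wrist force passes 120 N, or if a joint passes its speed limit or range.

## Working session

There is one attempt and no reset: what is moved stays moved. The work goes in short steps, Python scripts to look and compute and a tool call to move; the robot and the scene stay as the last step left them, time stands still between calls to the robot, and variables do not carry over. Pictures are saved under pics/ and viewed, at most 10 in all, crops included, and the job is handed in when it is done.

Besides the shell and the picture viewer there is one more tool, called after "Request:" by a JSON object that holds its "op" and its "data". step_arm: Moves the arm, as the interface text tells. Its arguments: {"type":"object","properties":{"increments":{"type":"array","items":{"type":"object","properties":{"travel":{"type":"array","items":{"type":"number","minimum":-1,"maximum":1}},"turn":{"type":"array","items":{"type":"number","minimum":-1,"maximum":1}},"grip":{"type":"number"}}}},"force":{"type":"number"}},"required":["increments"]}

```bash
mkdir -p pics; python3 - <<'E'
from workcell import robot
import cv2,pickle
d={}
for n in("scene","top"):
    c=robot.read_camera(n);d[n]=c;cv2.imwrite(f"pics/{n}0.png",c["pixels"][:,:,::-1])
    print(n,c["mtx"].tolist(),c["rvec"],c["tvec"])
pickle.dump(d,open("cams.pkl","wb"))
s=robot.state();print(s["t"],s["tool_pos"],s["tcp_rot"],s["opening"],robot.pinch_z)
E
```

```text
scene [[436.3238809158767, 0.0, 281.9154798411738], [0.0, 436.3238809158767, 207.86718946430184], [0.0, 0.0, 1.0]] [ 1.45258764  1.94334875 -0.9383048 ] [ 0.12669078 -0.2309758   1.51864806]
top [[481.975710495062, 0.0, 274.966759955051], [0.0, 481.975710495062, 210.98621554390914], [0.0, 0.0, 1.0]] [ 2.16739564 -2.15248085  0.16343477] [0.01780557 0.56562419 1.18030725]
0.1 [0.14048446 0.60864677 0.17951431] [[-9.74381131e-01  2.24903049e-01 -1.74823666e-04]
 [ 2.24903106e-01  9.74380554e-01 -1.06289078e-03]
 [-6.87025976e-05 -1.07497911e-03 -9.99999420e-01]] 1.0009642829310708 0.0188
```

View pics/scene0.png

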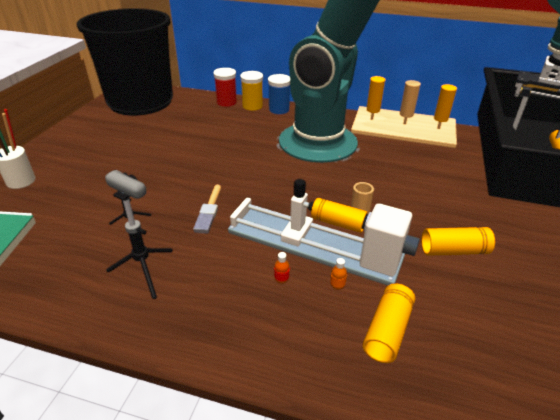

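View pics/top0.png

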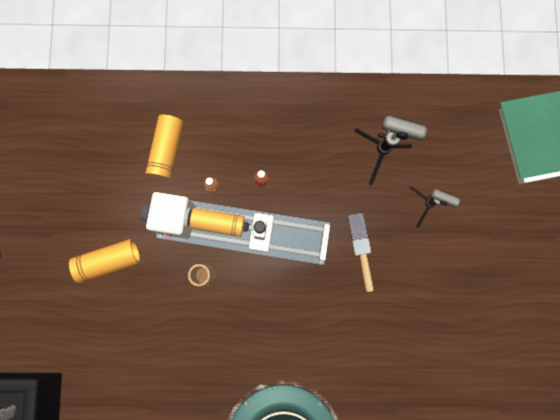

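The scene view shows the turner, with the smallest yellow beaker on its spigot at (340,214), the knob at (300,188) and the large tripod camera at (125,185). In the top view they are at (217,222), (260,227) and (405,128). I'll enlarge these areas.

```bash
python3 - <<'E'
import pickle,cv2,numpy as np
d=pickle.load(open("cams.pkl","rb"))
t=d["top"]["pixels"];s=d["scene"]["pixels"]
def z(im,x0,y0,w,h,k): return cv2.resize(im[y0:y0+h,x0:x0+w],None,fx=k,fy=k,interpolation=cv2.INTER_CUBIC)
a=z(t,140,180,200,90,4)           # 800x360
b=z(t,350,100,100,60,4)           # 400x240
c=z(s,80,150,100,60,4)
o=np.vstack([a,np.hstack([b,c])]);cv2.imwrite("pics/zoom.png",o[:,:,::-1])
E
```

```text
(no output)
```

View pics/zoom.png

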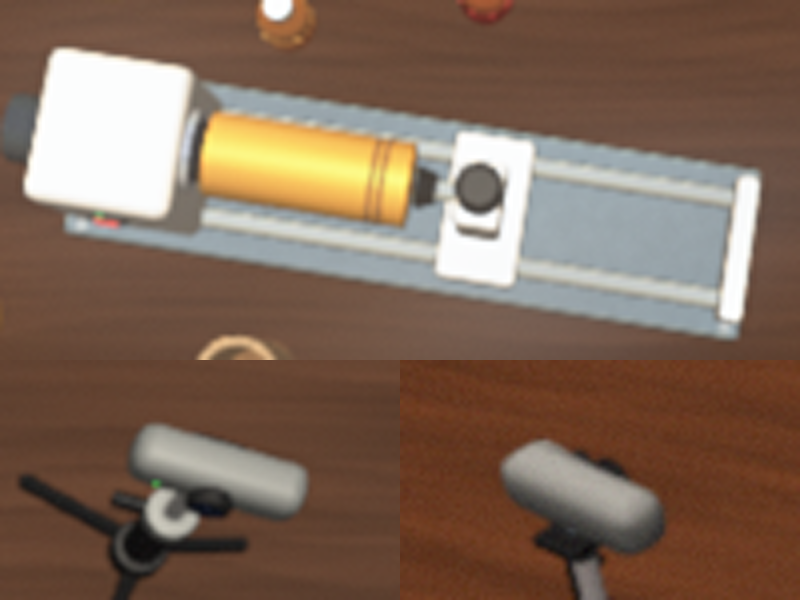

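Zoom of the top view: the knob's top is centred at (479,187), the beaker's ends at (202,152) and (410,183), and the headstock face edge runs from (193,68) to (165,218). The camera body's ends are at (147,453) and (292,492) in the top view and (525,462) and (640,530) in the scene view. The barrel shows at about (208,500), on the robot's side.

```bash
cat > h.py <<'E'
import numpy as np,cv2,pickle
d=pickle.load(open("cams.pkl","rb"))
def P(n):
    c=d[n];R=cv2.Rodrigues(c["rvec"])[0];return c["mtx"],R,np.ravel(c["tvec"])
def ray(n,uv):
    K,R,t=P(n);u=cv2.undistortPoints(np.float64([[uv]]),K,None)[0,0]
    return -R.T@t,R.T@np.array([*u,1.])
def atz(n,uv,z): o,v=ray(n,uv);return o+v*(z-o[2])/v[2]
def tri(a,b):
    M=[];
    for n in("top","scene"):
        K,R,t=P(n);M.append(K@np.c_[R,t])
    X=cv2.triangulatePoints(M[0],M[1],np.float64(a).reshape(2,1),np.float64(b).reshape(2,1)).ravel();return X[:3]/X[3]
def proj(n,p):
    K,R,t=P(n);return cv2.projectPoints(np.float64(p).reshape(-1,1,3),R,t,K,None)[0].reshape(-1,2)
za=lambda u,v:((u+.5)/4-.5+140,(v+.5)/4-.5+180)
zb=lambda u,v:((u+.5)/4-.5+350,(v-360+.5)/4-.5+100)
zc=lambda u,v:((u-400+.5)/4-.5+80,(v-360+.5)/4-.5+150)
E
python3 - <<'E'
from h import *
np.set_printoptions(precision=4,suppress=True)
k=atz("top",za(479,187),.182);print("knob",k)
b=[atz("top",za(*p),.117) for p in((202,152),(410,183))];print("beaker",b,np.linalg.norm(b[1]-b[0]),np.degrees(np.arctan2(*(b[1]-b[0])[1::-1])))
f=[atz("top",za(*p),.150) for p in((193,68),(165,218))];print("face",f,np.linalg.norm(f[1]-f[0]),np.mean(f,0))
# base plate corners at z=.018
for p in((760,170),(738,338),(66,230)): print("plate",atz("top",za(*p),.018))
# camera ends
e1=tri(zb(147,453),zc(525,462));e2=tri(zb(292,492),zc(640,530));print("cam ends",e1,e2,np.linalg.norm(e2-e1))
c=tri(zb(220,472),zc(582,496));print("cam mid",c)
print("cam ends at z",[atz("top",zb(*p),c[2]) for p in((147,453),(292,492))])
print("barrel front",atz("top",zb(207,514),c[2]-.0125),atz("top",zb(208,490),c[2]+.0125))
print("bystanders",atz("top",(361,235),.02),atz("top",(211,182),.078),atz("top",(261,175),.078),atz("top",(200,275),.12))
E
```

```text
knob [0.5114 0.0585 0.182 ]
beaker [array([0.5375, 0.2223, 0.117 ]), array([0.5201, 0.1   , 0.117 ])] 0.12355279564541685 -98.08501964025086
face [array([0.582 , 0.2236, 0.15  ]), array([0.4956, 0.2369, 0.15  ])] 0.08736267953051886 [0.5388 0.2302 0.15  ]
plate [ 0.5405 -0.119   0.018 ]
plate [ 0.4332 -0.1041  0.018 ]
plate [0.4987 0.3228 0.018 ]
cam ends [ 0.7357 -0.2306  0.277 ] [ 0.705  -0.2716  0.2261] 0.07227290356391776
cam mid [ 0.7197 -0.2521  0.2494]
cam ends at z [array([ 0.7297, -0.2127,  0.2494]), array([ 0.7089, -0.2902,  0.2494])]
barrel front [ 0.7    -0.2477  0.2369] [ 0.7057 -0.2414  0.2619]
bystanders [ 0.5077 -0.1988  0.02  ] [0.6307 0.18   0.078 ] [0.6493 0.0574 0.078 ] [0.404  0.1952 0.12  ]
```

Request:
{"op": "step_arm", "data": {"increments": [{"travel": [0,0,1],"grip": 0},{"travel": [0,0,1],"grip": 0},{"travel": [0,0,1],"grip": 0},{"travel": [0,0,1],"grip": 0},{"travel": [0.7,-1,0.25],"turn": [0,0,-0.7],"grip": 0},{"travel": [0.7,-1,0.25],"turn": [0,0,-0.7],"grip": 0},{"travel": [0.7,-1,0.25],"turn": [0,0,-0.7],"grip": 0},{"travel": [0.7,-1,0.25],"turn": [0,0,-0.7],"grip": 0},{"travel": [0.7,-1,0.25],"turn": [0,0,-0.7],"grip": 0},{"travel": [0.7,-1,0.25],"turn": [0,0,-0.7],"grip": 0},{"travel": [0.7,-1,0.25],"turn": [0,0,-0.7],"grip": 0},{"travel": [0.7,-1,0.25],"turn": [0,0,-0.7],"grip": 0}]}}

```text
validation failed for argument at $.in...
```

Request:
{"op": "step_arm", "data": {"increments": [{"travel": [0.7,-1,0],"turn": [0,0,-0.7],"grip": 0},{"travel": [0.7,-1,0],"turn": [0,0,-0.7],"grip": 0},{"travel": [0.7,-1,0],"turn": [0,0,-0.7],"grip": 0},{"travel": [0.7,-1,0],"turn": [0,0,-0.7],"grip": 0},{"travel": [0.7,-1,0],"turn": [0,0,-0.7],"grip": 0},{"travel": [0.7,-1,0],"turn": [0,0,-0.7],"grip": 0},{"travel": [0.7,-1,0],"turn": [0,0,-0.7],"grip": 0},{"travel": [0.7,-1,0],"turn": [0,0,-0.7],"grip": 0},{"travel": [0.7,-1,0],"turn": [0,0,-0.7],"grip": 0},{"travel": [0.7,-1,0],"turn": [0,0,-0.7],"grip": 0},{"travel": [0.7,-1,0],"turn": [0,0,-0.7],"grip": 0},{"travel": [0.7,-1,0],"turn": [0,0,-0.7],"grip": 0}]}}

```text
t: 1.1
tool_pos: [0.3096, 0.3672, 0.18]
tcp_rot: [[-0.619, 0.786, -0.0], [0.786, 0.619, -0.0], [-0.0, -0.0, -1.0]]
ft_force: [0.4, 1.6, 0.3]
opening: 0.999
grasp_force: 0.0
```

Request:
{"op": "step_arm", "data": {"increments": [{"travel": [0.46,-0.75,0],"turn": [0,0,-0.45],"grip": 0},{"travel": [0.46,-0.75,0],"turn": [0,0,-0.45],"grip": 0},{"travel": [0.46,-0.75,0],"turn": [0,0,-0.45],"grip": 0},{"travel": [0.46,-0.75,0],"turn": [0,0,-0.45],"grip": 0},{"travel": [0.46,-0.75,0],"turn": [0,0,-0.45],"grip": 0},{"travel": [0.46,-0.75,0],"turn": [0,0,-0.45],"grip": 0},{"travel": [0.46,-0.75,0],"turn": [0,0,-0.45],"grip": 0},{"travel": [0.46,-0.75,0],"turn": [0,0,-0.45],"grip": 0},{"travel": [0.46,-0.75,0],"turn": [0,0,-0.45],"grip": 0},{"travel": [0.46,-0.75,0],"turn": [0,0,-0.45],"grip": 0},{"travel": [0,0,0],"grip": 0},{"travel": [0,0,0],"grip": 0}]}}

```text
validation failed for argument at $.in...
```

```bash
python3 - <<'E'
from workcell import robot
import cv2,pickle,numpy as np
s=robot.state();c=robot.read_camera("wrist");pickle.dump((s,c),open("w1.pkl","wb"))
cv2.imwrite("pics/w1.png",c["pixels"][:,:,::-1]);print(s["t"],s["tool_pos"],s["tcp_rot"],s["q"],c["mtx"],c["hand_eye"])
E
```

```text
1.1 [0.30959878 0.36718231 0.17999755] [[-6.18813014e-01  7.85538316e-01 -8.47678313e-05]
 [ 7.85538321e-01  6.18813006e-01 -1.01558612e-04]
 [-2.73227446e-05 -1.29434171e-04 -9.99999991e-01]] [-65.10445721   9.00662259  12.80093829 112.83751076  -2.33418421
  58.40498883 -13.00307679] [[314.19854281   0.         278.88208838]
 [  0.         314.19854281 206.81080787]
 [  0.           0.           1.        ]] [[ 7.00898430e-04 -9.58392514e-01 -2.85452794e-01  8.32357306e-02]
 [ 9.99999617e-01  8.21434777e-04 -3.02532610e-04 -1.09434614e-04]
 [ 5.24425841e-04 -2.85452473e-01  9.58392723e-01 -2.05503210e-01]
 [ 0.00000000e+00  0.00000000e+00  0.00000000e+00  1.00000000e+00]]
```

View pics/w1.png

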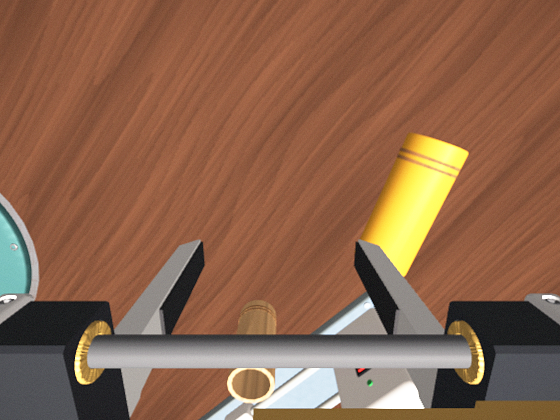

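My slip: the rows need every field, so the first and third calls were refused and only the second ran. Nothing was touched. The wrist view shows the fingers clear of the plain beaker at (250,345), with a decoy beaker at (410,200). I'll raise the arm before going on.

Request:
{"op": "step_arm", "data": {"increments": [{"travel": [0,0,1],"turn": [0,0,0],"grip": 0},{"travel": [0,0,1],"turn": [0,0,0],"grip": 0},{"travel": [0,0,1],"turn": [0,0,0],"grip": 0},{"travel": [0,0,1],"turn": [0,0,0],"grip": 0},{"travel": [0,0,1],"turn": [0,0,0],"grip": 0},{"travel": [0,0,1],"turn": [0,0,0],"grip": 0},{"travel": [0.66,-1,0],"turn": [0,0,-0.66],"grip": 0},{"travel": [0.66,-1,0],"turn": [0,0,-0.66],"grip": 0},{"travel": [0.66,-1,0],"turn": [0,0,-0.66],"grip": 0},{"travel": [0.66,-1,0],"turn": [0,0,-0.66],"grip": 0},{"travel": [0.66,-1,0],"turn": [0,0,-0.66],"grip": 0},{"travel": [0.66,-1,0],"turn": [0,0,-0.66],"grip": 0}]}}

```text
t: 2.15
tool_pos: [0.3888, 0.2457, 0.2993]
tcp_rot: [[-0.341, 0.94, -0.001], [0.94, 0.341, -0.001], [-0.0, -0.001, -1.0]]
ft_force: [-0.3, -0.3, -0.6]
opening: 1.001
grasp_force: 0.0
```

Request:
{"op": "step_arm", "data": {"increments": [{"travel": [0.62,-0.94,0],"turn": [0,0,-0.61],"grip": 0},{"travel": [0.62,-0.94,0],"turn": [0,0,-0.61],"grip": 0},{"travel": [0.62,-0.94,0],"turn": [0,0,-0.61],"grip": 0},{"travel": [0.62,-0.94,0],"turn": [0,0,-0.61],"grip": 0},{"travel": [0.62,-0.94,0],"turn": [0,0,-0.61],"grip": 0},{"travel": [0.62,-0.94,0],"turn": [0,0,-0.61],"grip": 0},{"travel": [0.62,-0.94,0],"turn": [0,0,-0.61],"grip": 0},{"travel": [0.62,-0.94,0],"turn": [0,0,-0.61],"grip": 0},{"travel": [0.62,-0.94,0],"turn": [0,0,-0.61],"grip": 0},{"travel": [0.62,-0.94,0],"turn": [0,0,-0.61],"grip": 0},{"travel": [0,0,0],"turn": [0,0,0],"grip": 0},{"travel": [0,0,0],"turn": [0,0,0],"grip": 0}]}}

```text
t: 3.15
tool_pos: [0.5118, 0.0584, 0.2994]
tcp_rot: [[0.137, 0.991, -0.001], [0.991, -0.137, -0.001], [-0.001, -0.001, -1.0]]
ft_force: [0.3, 0.9, -0.9]
opening: 0.998
grasp_force: 0.0
```

```bash
cat >> h.py <<'E'
def wrist(s,c):  # fill d["wrist"] with world->camera pose
    T=np.eye(4);T[:3,:3]=s["tcp_rot"];T[:3,3]=s["tool_pos"];M=np.linalg.inv(T@np.array(c["hand_eye"]))
    d["wrist"]={"mtx":np.array(c["mtx"]),"rvec":cv2.Rodrigues(M[:3,:3])[0],"tvec":M[:3,3],"pixels":c["pixels"]}
E
cat > look.py <<'E'
import sys;from workcell import robot;from h import *
s=robot.state();c=robot.read_camera("wrist");pickle.dump((s,c),open(sys.argv[1]+".pkl","wb"));wrist(s,c)
cv2.imwrite(f"pics/{sys.argv[1]}.png",c["pixels"][:,:,::-1]);print(s["t"],s["tool_pos"],np.degrees(np.arctan2(s["tcp_rot"][1][1],s["tcp_rot"][0][1])),np.round(s["q"],1))
E
python3 look.py w2
```

```text
3.15 [0.51183075 0.05840854 0.2993868 ] -7.895134844947885 [-41.7   7.8  35.5  99.6  -4.7  74.1 -13. ]
```

View pics/w2.png

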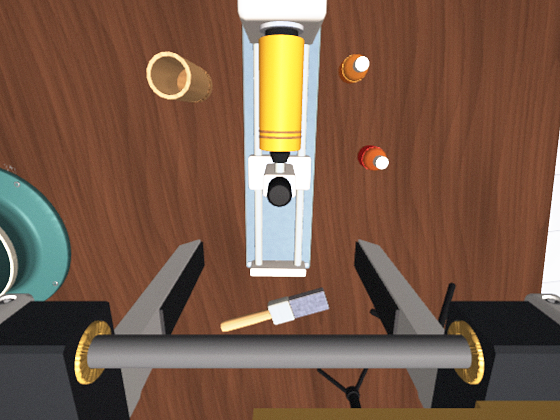

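The wrist view shows the knob top at (279,195), the beaker's mouth end at (282,37) and its base end at (280,150), with the rail well aligned to the fingers.

```bash
python3 - <<'E'
from h import *
np.set_printoptions(precision=4,suppress=True)
wrist(*pickle.load(open("w2.pkl","rb")))
print("knob",atz("wrist",(279,195),.182))
a=atz("wrist",(282,37),.1425);b=atz("wrist",(280,149.5),.125);print(a,b,np.linalg.norm((b-a)[:2]),np.degrees(np.arctan2(*(b-a)[1::-1])))
o=np.array([.5388,.2302]);ang=np.radians(-98);x=np.array([np.cos(ang),np.sin(ang)])
for p in(a,b):print(x@(p[:2]-o),np.array([-x[1],x[0]])@(p[:2]-o))
print("pred face/knob px",proj("wrist",[[.5114,.0585,.182]]))
E
```

```text
knob [0.5119 0.0583 0.182 ]
[0.5366 0.2151 0.1425] [0.5186 0.0991 0.125 ] 0.11732156794427608 -98.79624372059915
0.015272328958024115 -8.739485916360472e-05
0.13258256800475496 -0.001717768958032079
pred face/knob px [[278.5045 194.849 ]]
```

Request:
{"op": "step_arm", "data": {"increments": [{"travel": [0,0,-1],"turn": [0,0,0],"grip": 0},{"travel": [0,0,-1],"turn": [0,0,0],"grip": 0},{"travel": [0,0,-1],"turn": [0,0,0],"grip": 0},{"travel": [0,0,-1],"turn": [0,0,0],"grip": 0},{"travel": [0,0,-1],"turn": [0,0,0],"grip": 0},{"travel": [0,0,-1],"turn": [0,0,0],"grip": 0},{"travel": [0,0,-1],"turn": [0,0,0],"grip": 0},{"travel": [0,0,-0.6],"turn": [0,0,0],"grip": 0},{"travel": [0,0,0],"turn": [0,0,0],"grip": 0.5},{"travel": [0,0,0],"turn": [0,0,0],"grip": 1},{"travel": [0,0,0],"turn": [0,0,0],"grip": 1},{"travel": [0,0,0],"turn": [0,0,0],"grip": 1}], "force": 20}}

```text
t: 4.2
tool_pos: [0.5122, 0.0612, 0.149]
tcp_rot: [[0.132, 0.991, 0.001], [0.991, -0.132, 0.001], [0.001, 0.001, -1.0]]
ft_force: [-0.3, 0.3, -0.3]
opening: 0.749
grasp_force: 0.0
```

Request:
{"op": "step_arm", "data": {"increments": [{"travel": [0,0,0],"turn": [0,0,0],"grip": 1},{"travel": [0,0,0],"turn": [0,0,0],"grip": 1},{"travel": [0,0,0],"turn": [0,0,0],"grip": 1},{"travel": [0,0,0],"turn": [0,0,0],"grip": 1}], "force": 20}}

```text
t: 4.53
tool_pos: [0.5118, 0.061, 0.1482]
tcp_rot: [[0.132, 0.991, 0.0], [0.991, -0.132, 0.0], [0.0, 0.0, -1.0]]
ft_force: [0.3, 0.4, 0.4]
opening: 0.469
grasp_force: 0.0
```

Request:
{"op": "step_arm", "data": {"increments": [{"travel": [0,0,0],"turn": [0,0,0],"grip": 1},{"travel": [0,0,0],"turn": [0,0,0],"grip": 1},{"travel": [0,0,0],"turn": [0,0,0],"grip": 1},{"travel": [0,0,0],"turn": [0,0,0],"grip": 1},{"travel": [0,0,0],"turn": [0,0,0],"grip": 1},{"travel": [0,0,0],"turn": [0,0,0],"grip": 1}], "force": 20}}

```text
t: 5.03
tool_pos: [0.5121, 0.0609, 0.1481]
tcp_rot: [[0.132, 0.991, 0.001], [0.991, -0.132, -0.0], [-0.0, 0.001, -1.0]]
ft_force: [5.2, -0.3, -3.2]
opening: 0.281
grasp_force: 20.0
```

Request:
{"op": "step_arm", "data": {"increments": [{"travel": [-0.07,-0.5,0],"turn": [0,0,0],"grip": 1},{"travel": [-0.07,-0.5,0],"turn": [0,0,0],"grip": 1},{"travel": [-0.07,-0.5,0],"turn": [0,0,0],"grip": 1},{"travel": [-0.07,-0.5,0],"turn": [0,0,0],"grip": 1},{"travel": [-0.07,-0.5,0],"turn": [0,0,0],"grip": 1},{"travel": [-0.07,-0.5,0],"turn": [0,0,0],"grip": 1},{"travel": [-0.07,-0.5,0],"turn": [0,0,0],"grip": 1},{"travel": [-0.07,-0.5,0],"turn": [0,0,0],"grip": 1},{"travel": [-0.07,-0.5,0],"turn": [0,0,0],"grip": 1},{"travel": [-0.07,-0.5,0],"turn": [0,0,0],"grip": 1},{"travel": [-0.07,-0.5,0],"turn": [0,0,0],"grip": 1},{"travel": [-0.07,-0.5,0],"turn": [0,0,0],"grip": 1}], "force": 30}}

```text
t: 6.03
tool_pos: [0.4938, -0.0598, 0.1479]
tcp_rot: [[0.133, 0.991, -0.002], [0.991, -0.133, 0.001], [0.0, -0.002, -1.0]]
ft_force: [-6.2, 5.5, 8.6]
opening: 0.281
grasp_force: 30.0
```

Request:
{"op": "step_arm", "data": {"increments": [{"travel": [0,0,0],"turn": [0,0,0],"grip": 1},{"travel": [0,0,0],"turn": [0,0,0],"grip": 1},{"travel": [0,0,0],"turn": [0,0,0],"grip": 1}]}}

```text
t: 6.28
tool_pos: [0.4936, -0.0607, 0.1479]
tcp_rot: [[0.134, 0.991, -0.002], [0.991, -0.134, -0.001], [-0.001, -0.002, -1.0]]
ft_force: [-8.4, -1.6, 7.6]
opening: 0.282
grasp_force: 30.0
```

Request:
{"op": "step_arm", "data": {"increments": [{"travel": [0,0,0],"turn": [0,0,0],"grip": 0},{"travel": [0,0,0],"turn": [0,0,0],"grip": 0},{"travel": [0,0,0],"turn": [0,0,0],"grip": 0},{"travel": [0,0,0],"turn": [0,0,0],"grip": 0},{"travel": [0,0,0.3],"turn": [0,0,0],"grip": 0},{"travel": [0,0,0.7],"turn": [0,0,0],"grip": 0},{"travel": [0,0,0.8],"turn": [0,0,-0.2],"grip": 0},{"travel": [0,0,0.8],"turn": [0,0,0],"grip": 0},{"travel": [0,0,1],"turn": [0,0,0],"grip": 0},{"travel": [0,0,1],"turn": [0,0,0],"grip": 0},{"travel": [0,0,1],"turn": [0,0,0],"grip": 0},{"travel": [0,0,0],"turn": [0,0,0],"grip": 0}]}}

```text
t: 7.28
tool_pos: [0.4964, -0.0594, 0.2637]
tcp_rot: [[0.148, 0.989, 0.005], [0.989, -0.148, 0.001], [0.001, 0.004, -1.0]]
ft_force: [1.0, 0.4, 0.5]
opening: 1.001
grasp_force: 0.0
```

```bash
python3 look.py w3; python3 - <<'E'
from workcell import robot;from h import *
c=robot.read_camera("top");t=c["pixels"]
w=pickle.load(open("w3.pkl","rb"))[1]["pixels"]
a=cv2.resize(t[100:290,130:480],None,fx=2,fy=2)[:, :700]
a=np.pad(a,((0,0),(0,100),(0,0)))
o=np.vstack([a,np.pad(cv2.resize(w,(280,210)),((0,0),(0,520),(0,0)))])
cv2.imwrite("pics/chk1.png",o[:,:,::-1])
E
```

```text
7.2833 [ 0.49636597 -0.05940609  0.26373921] -8.538596617302199 [-32.1   7.3  39.1 105.   -5.   69.1  -0. ]
```

View pics/chk1.png

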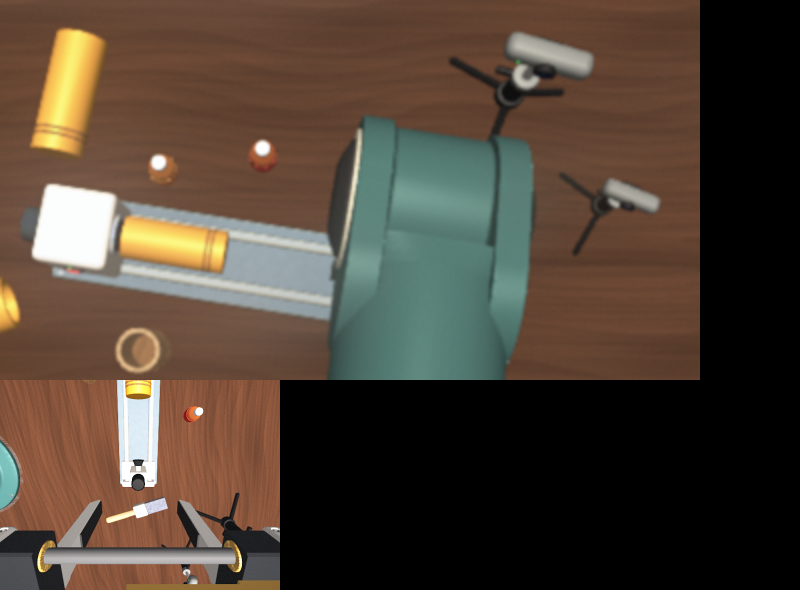

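The tailstock is against its end stop: the knob is at (138,482) in the wrist inset. The beaker is still on the spigot and nothing else has moved. Next I go over the beaker.

Request:
{"op": "step_arm", "data": {"increments": [{"travel": [0.14,1,0],"turn": [0,0,0],"grip": 0},{"travel": [0.14,1,0],"turn": [0,0,0],"grip": 0},{"travel": [0.14,1,0],"turn": [0,0,0],"grip": 0},{"travel": [0.14,1,0],"turn": [0,0,0],"grip": 0},{"travel": [0.14,1,0],"turn": [0,0,0],"grip": 0},{"travel": [0.14,1,0],"turn": [0,0,0],"grip": 0},{"travel": [0.14,1,0],"turn": [0,0,0],"grip": 0},{"travel": [0.14,1,0],"turn": [0,0,0],"grip": 0},{"travel": [0.14,1,0],"turn": [0,0,0],"grip": 0},{"travel": [0.14,1,0],"turn": [0,0,0],"grip": 0},{"travel": [0.14,1,0],"turn": [0,0,0],"grip": 0},{"travel": [0,0,0],"turn": [0,0,0],"grip": 0}]}}

```text
t: 8.38
tool_pos: [0.5251, 0.1648, 0.2587]
tcp_rot: [[0.144, 0.99, -0.002], [0.99, -0.144, -0.0], [-0.001, -0.002, -1.0]]
ft_force: [-0.9, 1.1, -0.6]
opening: 1.0
grasp_force: 0.0
```

Request:
{"op": "step_arm", "data": {"increments": [{"travel": [0,0,0],"turn": [0,0,0],"grip": 0},{"travel": [0,0,0],"turn": [0,0,0],"grip": 0}]}}

```text
t: 8.55
tool_pos: [0.5255, 0.1601, 0.2595]
tcp_rot: [[0.149, 0.989, -0.001], [0.989, -0.149, -0.001], [-0.001, -0.001, -1.0]]
ft_force: [-0.7, 0.4, 0.2]
opening: 0.998
grasp_force: 0.0
```

Request:
{"op": "step_arm", "data": {"increments": [{"travel": [0.1,0.05,-0.8],"turn": [0,0,0],"grip": 0},{"travel": [0,0,-0.9],"turn": [0,0,0],"grip": 0},{"travel": [0,0,-0.9],"turn": [0,0,0],"grip": 0},{"travel": [0,0,-0.9],"turn": [0,0,0],"grip": 0},{"travel": [0,0,-0.9],"turn": [0,0,0],"grip": 0},{"travel": [0,0,-0.9],"turn": [0,0,0],"grip": 0},{"travel": [0,0,-0.9],"turn": [0,0,0],"grip": 0},{"travel": [0,0,-0.9],"turn": [0,0,0],"grip": 0},{"travel": [0,0,-0.9],"turn": [0,0,0],"grip": 0},{"travel": [0,0,0],"turn": [0,0,0],"grip": 0},{"travel": [0,0,0],"turn": [0,0,0],"grip": 0}]}}

```text
t: 9.47
tool_pos: [0.5274, 0.1609, 0.0999]
tcp_rot: [[0.15, 0.989, -0.001], [0.989, -0.15, -0.001], [-0.001, -0.001, -1.0]]
ft_force: [-0.4, 0.7, 0.4]
opening: 1.003
grasp_force: 0.0
```

```bash
python3 look.py w4; python3 - <<'E'
from h import *
s,c=pickle.load(open("w4.pkl","rb"));wrist(s,c)
print(s["ft_force"],s["tool_pos"])
# yellow extents per row in the picture, to compare with the fingers
h=cv2.cvtColor(c["pixels"],cv2.COLOR_RGB2HSV);m=cv2.inRange(h,(18,170,120),(32,255,255))
for r in range(0,420,40):
    x=np.where(m[r,150:420])[0];print(r,(x.min()+150,x.max()+150,len(x)) if len(x) else None)
p=[[*(np.array(s["tool_pos"])+np.array(s["tcp_rot"])@np.array([k,0,-.0188]))] for k in(0,.03,.05)];print(proj("wrist",p))
E
```

```text
9.4667 [0.52743396 0.16085671 0.09990149] -8.59982707029166 [-42.5  23.8  27.9 108.  -13.9  51.6 -16.5]
[-0.38209198  0.66329318  0.3500485 ] [0.52743396 0.16085671 0.09990149]
0 None
40 None
80 None
120 None
160 None
200 (np.int64(241), np.int64(320), 72)
240 (np.int64(245), np.int64(314), 67)
280 (np.int64(242), np.int64(314), 68)
320 (np.int64(258), np.int64(311), 44)
360 None
400 None
[[278.53645512 247.78686118]
 [278.55527193 203.08196013]
 [278.56876894 171.01583014]]
```

View pics/w4.png

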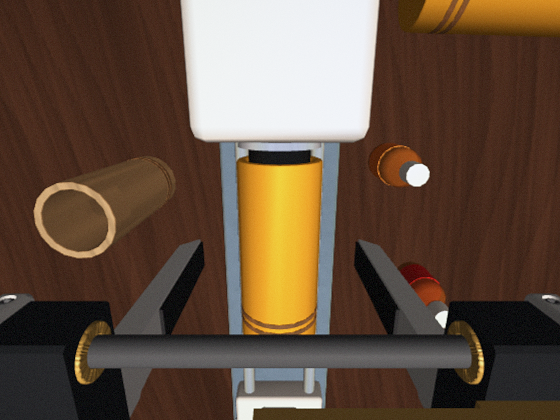

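The beaker sits centred between the fingers (columns 241–320, middle 280), with its mouth at row 160. I'll close on it.

Request:
{"op": "step_arm", "data": {"increments": [{"travel": [0,0,-0.05],"turn": [0,0,0],"grip": 1},{"travel": [0,0,0],"turn": [0,0,0],"grip": 1},{"travel": [0,0,0],"turn": [0,0,0],"grip": 1},{"travel": [0,0,0],"turn": [0,0,0],"grip": 1},{"travel": [0,0,0],"turn": [0,0,0],"grip": 1},{"travel": [0,0,0],"turn": [0,0,0],"grip": 1},{"travel": [0,0,0],"turn": [0,0,0],"grip": 1},{"travel": [0,0,0],"turn": [0,0,0],"grip": 1},{"travel": [0,0,0],"turn": [0,0,0],"grip": 1},{"travel": [0,0,0],"turn": [0,0,0],"grip": 1}], "force": 25}}

```text
t: 10.35
tool_pos: [0.5277, 0.162, 0.099]
tcp_rot: [[0.148, 0.989, -0.0], [0.989, -0.148, -0.0], [-0.0, -0.0, -1.0]]
ft_force: [-0.2, -0.0, -1.1]
opening: 0.507
grasp_force: 23.0
```

Request:
{"op": "step_arm", "data": {"increments": [{"travel": [0,0,0],"turn": [0,0,0],"grip": 1},{"travel": [0,0,0.15],"turn": [0,0,0],"grip": 1},{"travel": [0,0,0],"turn": [0,0,0],"grip": 1},{"travel": [-0.03,-0.2,0],"turn": [0,0,0],"grip": 1},{"travel": [-0.03,-0.2,0],"turn": [0,0,0],"grip": 1},{"travel": [-0.03,-0.2,0],"turn": [0,0,0],"grip": 1},{"travel": [0,0,0],"turn": [0,0,0],"grip": 1}], "force": 25}}

```text
t: 10.93
tool_pos: [0.5258, 0.1487, 0.102]
tcp_rot: [[0.149, 0.989, -0.0], [0.989, -0.149, -0.0], [-0.0, -0.0, -1.0]]
ft_force: [-0.2, -0.1, -1.5]
opening: 0.509
grasp_force: 22.9
```

Request:
{"op": "step_arm", "data": {"increments": [{"travel": [-0.06,-0.4,0],"turn": [0,0,0],"grip": 1},{"travel": [-0.06,-0.4,0],"turn": [0,0,0],"grip": 1},{"travel": [-0.06,-0.4,0],"turn": [0,0,0],"grip": 1},{"travel": [-0.06,-0.4,0],"turn": [0,0,0],"grip": 1},{"travel": [-0.06,-0.4,0],"turn": [0,0,0],"grip": 1},{"travel": [-0.06,-0.4,0],"turn": [0,0,0],"grip": 1},{"travel": [-0.06,-0.4,0],"turn": [0,0,0],"grip": 1},{"travel": [-0.06,-0.4,0],"turn": [0,0,0],"grip": 1},{"travel": [-0.06,-0.4,0],"turn": [0,0,0],"grip": 1},{"travel": [-0.06,-0.4,0],"turn": [0,0,0],"grip": 1},{"travel": [-0.06,-0.4,0],"turn": [0,0,0],"grip": 1},{"travel": [-0.06,-0.4,0],"turn": [0,0,0],"grip": 1}]}}

```text
t: 11.93
tool_pos: [0.5114, 0.0532, 0.102]
tcp_rot: [[0.148, 0.989, -0.0], [0.989, -0.148, -0.0], [-0.0, -0.0, -1.0]]
ft_force: [-0.1, 0.1, -1.4]
opening: 0.508
grasp_force: 22.9
```

Request:
{"op": "step_arm", "data": {"increments": [{"travel": [0,0,0],"turn": [0,0,0],"grip": 1},{"travel": [0,0,0],"turn": [0,0,0],"grip": 1},{"travel": [0,0,0],"turn": [0,0,0],"grip": 1}]}}

```text
t: 12.18
tool_pos: [0.5116, 0.0543, 0.102]
tcp_rot: [[0.148, 0.989, -0.0], [0.989, -0.148, 0.0], [0.0, -0.0, -1.0]]
ft_force: [0.3, 0.9, -1.0]
opening: 0.514
grasp_force: 22.9
```

The beaker is off the spigot and held. Before presenting it I'll pin down the lens by fitting a 95 mm × 30 mm rounded bar to the camera body in both first pictures.

```bash
cat > fit.py <<'E'
from h import *
from scipy.optimize import minimize
K=8 # supersample
crop={"top":(350,100,100,60),"scene":(80,150,100,60)}
M={}
for n,(x,y,w,h) in crop.items():
    im=cv2.resize(d[n]["pixels"][y:y+h,x:x+w],None,fx=K,fy=K,interpolation=cv2.INTER_CUBIC)
    hs=cv2.cvtColor(im,cv2.COLOR_RGB2HSV)
    m=cv2.inRange(hs,(0,0,85),(180,75,255))
    m=cv2.morphologyEx(m,cv2.MORPH_OPEN,cv2.getStructuringElement(cv2.MORPH_ELLIPSE,(41,41)))
    _,l,st,_=cv2.connectedComponentsWithStats(m);k=1+np.argmax(st[1:,4]);M[n]=(l==k).astype(np.uint8)
    print(n,st[k]); 
a=np.linspace(0,2*np.pi,24,endpoint=False)
def body(c,yaw,r=.006):
    ux=np.array([np.cos(yaw),np.sin(yaw),0]);fy=np.array([-ux[1],ux[0],0]);P=[]
    for s in(-1,1):
        for off,rad in((.0475-r,.015),(.0475-r*.3,.015-r*.3),(.0475,.015-r)):
            P+= [c+s*off*ux+rad*(np.cos(t)*fy+np.sin(t)*np.array([0,0,1])) for t in a]
    return np.array(P)
def cost(p,names=("top","scene")):
    e=0
    for n in names:
        x,y,w,h=crop[n];q=(proj(n,body(p[:3]*1,p[3]))-[x,y]+.5)*K-.5
        m=np.zeros((h*K,w*K),np.uint8);cv2.fillConvexPoly(m,cv2.convexHull(q.astype(np.float32)).astype(np.int32),1)
        e+=1-(m&M[n]).sum()/(m|M[n]).sum()
    return e
if __name__=="__main__":
    best=None
    for yaw in(-1.83,-1.75,-1.9):
        r=minimize(cost,[.72,-.25,.25,yaw],method="Nelder-Mead",options={"initial_simplex":np.array([.72,-.25,.25,yaw])+np.vstack([np.zeros(4),np.diag([.01,.01,.01,.08])]),"xatol":1e-5,"maxiter":600})
        if best is None or r.fun<best.fun:best=r
    p=best.x;f=np.array([np.sin(p[3]),-np.cos(p[3])]);print("fit",p,best.fun,"yaw deg",np.degrees(p[3]),"fwd",f)
    c=p[:3]
    # tiles: mask outlines plus barrel front circle at several lengths
    T=[]
    for n in crop:
        x,y,w,h=crop[n];im=cv2.resize(d[n]["pixels"][y:y+h,x:x+w],None,fx=K,fy=K,interpolation=cv2.INTER_CUBIC)[:, :, ::-1].copy()
        g=lambda P:np.int32((proj(n,P)-[x,y]+.5)*K-.5).reshape(-1,1,2)
        cv2.polylines(im,[cv2.convexHull(g(body(c,p[3])))],True,(0,255,0),1)
        for L,col in((.020,(255,0,0)),(.025,(0,0,255)),(.03,(255,0,255))):
            ux=np.array([np.cos(p[3]),np.sin(p[3]),0]);F=np.array([*f,0])
            cv2.polylines(im,[g([c+L*F+.0125*(np.cos(t)*ux+np.sin(t)*np.array([0,0,1])) for t in a])],True,col,1)
        T.append(im[:, 160:560] if n=="top" else im[:,100:500])
    cv2.imwrite("pics/fit.png",np.hstack(T))
E
python3 fit.py
```

```text
top [  264   127   353   180 35738]
scene [  203   160   314   185 31033]
fit [ 0.72044639 -0.25142207  0.25349027 -1.89693054] 0.3573611986120544 yaw deg -108.68611403646263 fwd [-0.94728795  0.32038342]
```

View pics/fit.png

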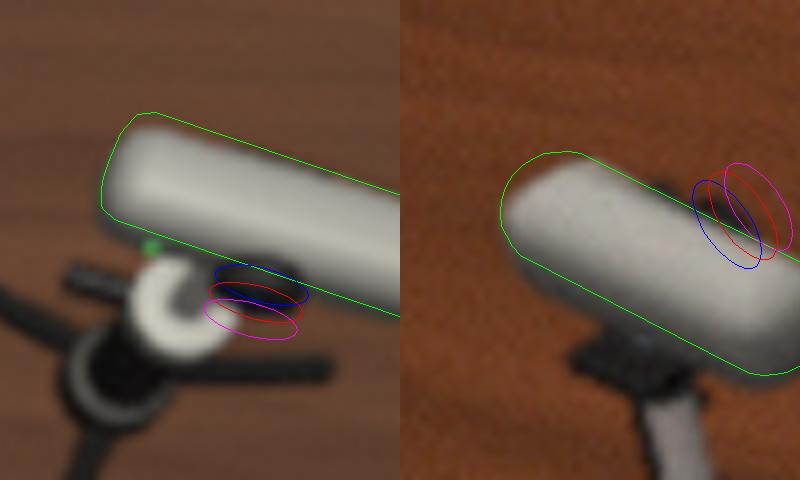

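The overlay fits poorly: the model sits about 12 px too high at the left end in the top view, because the masks lose the body's shaded side. I'll widen the masks, ignore the mount areas and refit.

```bash
python3 - <<'E'
import re
s=open("fit.py").read()
s=s.replace('''m=cv2.inRange(hs,(0,0,85),(180,75,255))''','''sat=hs[...,1];m=((sat<115)&(hs[...,2]>48)).astype(np.uint8)*255
    dc=DC.setdefault(n,np.ones(m.shape,np.uint8))
    if n=="top": dc[245:,270:480]=0; m[245:,270:480]=0; m[300:,:270]=0
    else: dc[325:,255:430]=0; m[325:,255:430]=0; dc[150:250,340:500]=0''')
s=s.replace("M={}","M={};DC={}").replace("(41,41)","(15,15)").replace("e+=1-(m&M[n]).sum()/(m|M[n]).sum()","e+=1-(m&M[n]&DC[n]).sum()/((m|M[n])&DC[n]).sum()")
s=s.replace('T.append(im[:, 160:560] if n=="top" else im[:,100:500])','''cv2.drawContours(im,cv2.findContours(M[n],cv2.RETR_EXTERNAL,cv2.CHAIN_APPROX_NONE)[0],-1,(0,255,255),1)
        T.append(im[:, 240:640] if n=="top" else im[:,150:550])''')
s=s.replace("best=r\n","best=r\n    print([cost(best.x,(n,)) for n in crop])\n",1)
open("fit.py","w").write(s)
E
python3 fit.py
```

```text
top [  251   122   370   204 40778]
scene [  200   157   330   232 41887]
[np.float64(0.0835907288955906), np.float64(0.09734489730765139)]
fit [ 0.72107776 -0.25112217  0.25021939 -1.8633417 ] 0.180935626203242 yaw deg -106.76161530138526 fwd [-0.95751292  0.28839039]
```

View pics/fit.png

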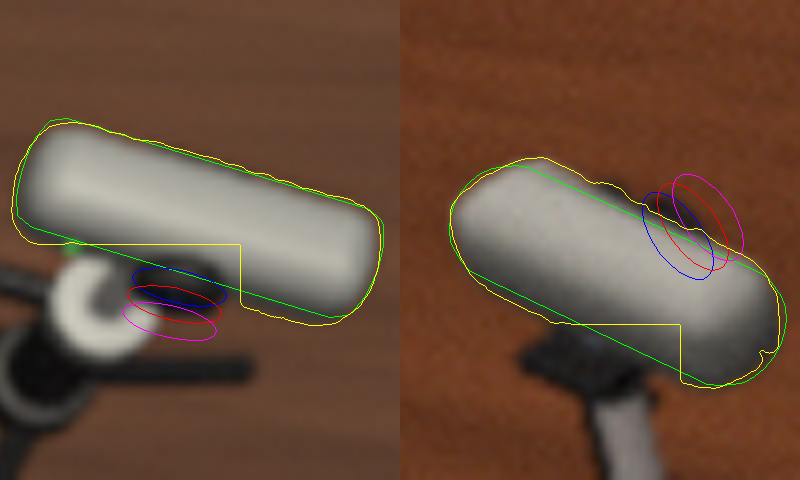

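The fit is now good: both outlines agree within 1–2 px. The body's centre is at (0.7205, -0.251, 0.250) with yaw about -106.5°, and the barrel is on the robot's side with its glass about 20 mm ahead of the centre. So the beaker belongs at about (0.557, -0.204, 0.250). I'll lift first, then go across.

Request:
{"op": "step_arm", "data": {"increments": [{"travel": [0,0,0.3],"turn": [0,0,0],"grip": 1},{"travel": [0,0,0.6],"turn": [0,0,0],"grip": 1},{"travel": [0,0,0.8],"turn": [0,0,0],"grip": 1},{"travel": [0,0,0.8],"turn": [0,0,0],"grip": 1},{"travel": [0,0,0.8],"turn": [0,0,0],"grip": 1},{"travel": [0,0,0.8],"turn": [0,0,0],"grip": 1},{"travel": [0,0,0.8],"turn": [0,0,0],"grip": 1},{"travel": [0,0,0.8],"turn": [0,0,0],"grip": 1},{"travel": [0,0,0.5],"turn": [0,0,0],"grip": 1},{"travel": [0,0,0.3],"turn": [0,0,0],"grip": 1},{"travel": [0,0,0],"turn": [0,0,0],"grip": 1}]}}

```text
t: 13.1
tool_pos: [0.5119, 0.0542, 0.233]
tcp_rot: [[0.148, 0.989, 0.001], [0.989, -0.148, 0.001], [0.001, 0.001, -1.0]]
ft_force: [0.3, 0.6, -1.4]
opening: 0.51
grasp_force: 22.9
```

Request:
{"op": "step_arm", "data": {"increments": [{"travel": [0.05,-0.3,0],"turn": [0,0,-0.1],"grip": 1},{"travel": [0.1,-0.5,0],"turn": [0,0,-0.1],"grip": 1},{"travel": [0.1,-0.6,0],"turn": [0,0,-0.1],"grip": 1},{"travel": [0.1,-0.6,0],"turn": [0,0,-0.1],"grip": 1},{"travel": [0.1,-0.6,0],"turn": [0,0,-0.1],"grip": 1},{"travel": [0.1,-0.6,0],"turn": [0,0,-0.1],"grip": 1},{"travel": [0.1,-0.6,0],"turn": [0,0,-0.1],"grip": 1},{"travel": [0.1,-0.6,0],"turn": [0,0,-0.1],"grip": 1},{"travel": [0.1,-0.6,0],"turn": [0,0,-0.1],"grip": 1},{"travel": [0.1,-0.6,0],"turn": [0,0,-0.1],"grip": 1},{"travel": [0.1,-0.6,0],"turn": [0,0,-0.1],"grip": 1},{"travel": [0.1,-0.6,0],"turn": [0,0,-0.1],"grip": 1}]}}

```text
t: 14.1
tool_pos: [0.5347, -0.0832, 0.232]
tcp_rot: [[0.243, 0.97, -0.0], [0.97, -0.243, -0.0], [-0.0, -0.0, -1.0]]
ft_force: [-0.1, -0.1, -1.2]
opening: 0.512
grasp_force: 22.9
```

Request:
{"op": "step_arm", "data": {"increments": [{"travel": [0.11,-0.6,0],"turn": [0,0,-0.05],"grip": 1},{"travel": [0.11,-0.6,0],"turn": [0,0,-0.05],"grip": 1},{"travel": [0.11,-0.6,0],"turn": [0,0,-0.05],"grip": 1},{"travel": [0.11,-0.6,0],"turn": [0,0,-0.05],"grip": 1},{"travel": [0.11,-0.6,0],"turn": [0,0,-0.05],"grip": 1},{"travel": [0.11,-0.6,0],"turn": [0,0,-0.05],"grip": 1},{"travel": [0.11,-0.6,0],"turn": [0,0,-0.05],"grip": 1},{"travel": [0.11,-0.6,0],"turn": [0,0,-0.05],"grip": 1},{"travel": [0.11,-0.6,0],"turn": [0,0,-0.05],"grip": 1},{"travel": [0.11,-0.5,0],"turn": [0,0,-0.05],"grip": 1},{"travel": [0,-0.15,0],"turn": [0,0,0],"grip": 1},{"travel": [0,0,0],"turn": [0,0,0],"grip": 1}]}}

```text
t: 15.1
tool_pos: [0.5564, -0.204, 0.2319]
tcp_rot: [[0.282, 0.959, -0.0], [0.959, -0.282, -0.0], [-0.0, -0.0, -1.0]]
ft_force: [-0.6, -0.7, -0.9]
opening: 0.513
grasp_force: 22.9
```

Request:
{"op": "step_arm", "data": {"increments": [{"travel": [0,0,0],"turn": [0,0,0],"grip": 1},{"travel": [0,0,0],"turn": [0,0,0],"grip": 1},{"travel": [0,0,0],"turn": [0,0,0],"grip": 1},{"travel": [0,0,0],"turn": [0,0,0],"grip": 1}]}}

```text
t: 15.43
tool_pos: [0.5566, -0.2024, 0.2321]
tcp_rot: [[0.28, 0.96, 0.0], [0.96, -0.28, 0.0], [0.0, -0.0, -1.0]]
ft_force: [0.6, -0.2, -1.2]
opening: 0.513
grasp_force: 22.9
```

```bash
python3 look.py w5; python3 - <<'E'
from workcell import robot;from h import *
s=robot.state();print(s["tool_pos"],s["ft_force"],s["moment"])
t=robot.read_camera("top")["pixels"];c=robot.read_camera("scene")["pixels"]
w=pickle.load(open("w5.pkl","rb"))[1]["pixels"]
# expected beaker ends/lens drawn as dots
f=np.array([-.959,.283,0]);u=np.array([-.283,-.959,0]);L=np.array([.7011,-.246,.25]);m=L+.15*f
pts=[m-.06*u,m,m+.06*u,L];P0=np.round(proj("scene",pts),1);print("scene px",P0,"top px",np.round(proj("top",pts),1))
a=cv2.resize(c[100:300,60:260],(400,400),interpolation=cv2.INTER_CUBIC);b=cv2.resize(t[90:290,330:530],(400,400),interpolation=cv2.INTER_CUBIC)
for q in P0: cv2.circle(a,tuple(int(v) for v in (q-[60,100])*2),2,(0,255,0),-1)
o=np.vstack([np.hstack([a,b]),np.pad(cv2.resize(w,(266,200)),((0,0),(0,534),(0,0)))])
cv2.imwrite("pics/fin.png",o[:,:,::-1])
E
```

```text
15.4333 [ 0.5566429  -0.20243451  0.23206196] -16.270350405863034 [-13.6  21.5  40.   94.9 -14.7  69.   13.5]
[ 0.55661802 -0.202539    0.23209095] [-0.61259039 -0.68649512 -2.12787277] [-0.05811777  0.05510324  0.01134311]
scene px [[204.3 155.3]
 [183.9 147.7]
 [164.5 140.4]
 [133.  178.9]] top px [[356.6 194. ]
 [384.2 202.2]
 [411.7 210.5]
 [402.3 135.9]]
```

View pics/fin.png

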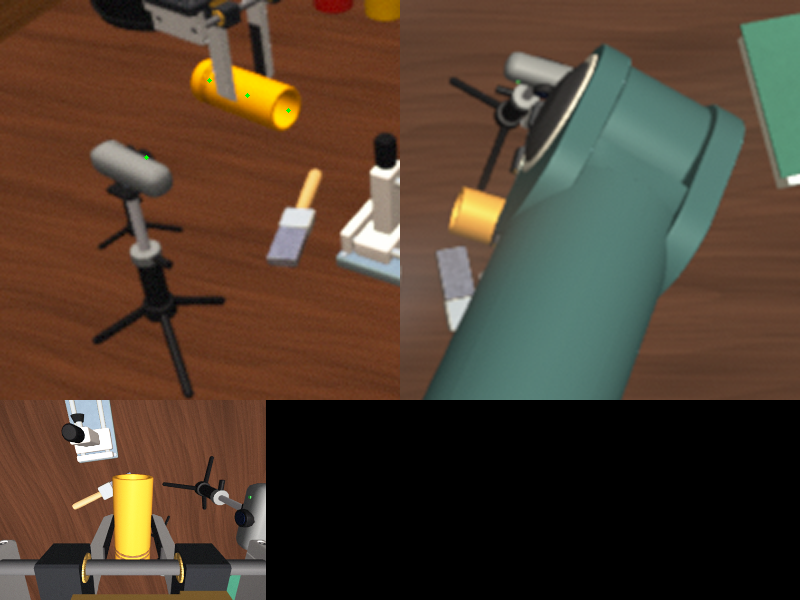

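The beaker is held level and matches the predicted points in the scene view (inset ends about (205,80) and (288,110)). The tripod camera stands undisturbed, and its barrel is visible in the wrist inset at (243,518). I'll check the lens position numerically from that view.

```bash
python3 - <<'E'
from h import *
np.set_printoptions(precision=4,suppress=True)
s,c=pickle.load(open("w5.pkl","rb"));wrist(s,c)
L=np.array([.7011,-.246,.25]);print("pred",proj("wrist",[L,L+[0,0,.0125],L-[0,0,.0125]]))
g=c["pixels"].max(2);r=g[205:300,470:560];m=(r<48).astype(np.uint8)
n,l,st,ce=cv2.connectedComponentsWithStats(m)
for k in range(1,n):
    if st[k,4]>40:print(st[k]+[470,205,0,0,0],ce[k]+[470,205])
M=[]
a=np.array([509,248.])
# triangulate the wrist pixel with the top one
for z in(.235,.24,.25,.26):print(z,atz("wrist",a,z))
E
```

```text
pred [[511.0195 249.4449]
 [525.4869 257.9629]
 [498.158  241.8724]]
[ 494  218   42   50 1221] [513.077  247.3554]
0.235 [ 0.7095 -0.2544  0.235 ]
0.24 [ 0.7063 -0.2511  0.24  ]
0.25 [ 0.6999 -0.2446  0.25  ]
0.26 [ 0.6936 -0.2381  0.26  ]
```

```bash
python3 -c "
from workcell import robot
print(robot.job_done())"
```

```text
the job is handed in; nothing more can be done
None
```

The job is handed in: the tailstock is fully back and the yellow beaker is off its spigot, held level and broadside about 15 cm in front of the lens at lens height (by my camera measurements); the judge returned no verdict.

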